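# Hang the stencil template on the sprung register pins

### The arm

A 6-joint arm with a two-finger parallel gripper is mounted at the origin on the work surface. World frame = base frame: x ahead of the robot, y to its left, z up, the work surface at z = 0. Lengths are in m, angles in rad, forces in N, time in s.
With the tool pointing down it reaches from about 0.375 to 0.75 m from the base axis. Payload 9 kg.
Tool frame: the origin (TCP) lies between the finger pads; the fingertips stand 19 mm ahead of it and the grasp point (between the pads) is the TCP (r.nose_length is the distance from the TCP to the fingertips, in m); z points along the fingers, x is the direction in which the jaws open and shut, and the axes are right-handed (so a half turn about z gives the same grasp; the last joint's range is limited). The gripper opens to 85 mm and grips with 20 to 120 N. Pads are 22 mm wide; open, the fingers measure 114 mm over their backs; the gripper's body (76 mm by 85 mm) begins 54 mm behind the grasp point. The pads swing forward as they close: fully open they stand 13 mm farther back than shut.
Start: joints at [0.898, 0.104, 0.097, 1.564, 0, 1.353], TCP at [0.264, 0.539, 0.25] pointing down, gripper open.
Joint ranges: [-2.99, 2.99], [-0.84, 1.86], [-1.1, 1.16], [-1.84, 2.11], [-1.51, 1.56], [-3.14, 3.14]. Speed limits (rad/s): [2.22, 2.22, 2.57, 3.14, 3.14, 3.14].

### API

Orientations are given as a unit quaternion [w, x, y, z].
In Python, from workcell import r, read_camera, camera_info gives the robot as it stands.
- The arm moves only by the tool servo_tool, never from a script. Its argument "motion" is a list that holds one entry, the list of rows, each a list of 4 numbers: the shift along the tool's x, y, z in mm, then the turn about the tool's z in rad. In form: [[[tx, ty, tz, twist], ...]]. A call has 1 to 12 rows; each row is the pose to reach, as a shift and turn from the pose measured when the call began, along the tool's axes at that moment; what a row does not reach only later rows make up. A row lasts 1/8 s, in which the tool goes at most 62.5 mm and 10.7 degrees, less where a joint would pass 70% of its speed; a pose out of reach is approached as far as the arm can. A call with a gripper value outside its range is refused whole. "jaw" is the finger opening in mm, from 0 to 85.4, set as the call begins (left out, the last holds). The fingers move at their own pace and stop on an object; "force" is the grip in N (left out, the last holds). Time passes only in rows, so rows that repeat a pose let the fingers close. It gives the time, the measured TCP pose, the force and the opening at its end, in the units of the state.
- r.get_state(): the state, without advancing time (a new reading comes with each control period).
- read_camera(name): name is "scene" or "side" or "wrist"; returns (picture, depth): 400x640x3 uint8, red, green, blue; 400x640 float32, m along the optical axis (not along the pixel's ray), 0 where there is no reading.
- camera_info(name): a dict with "vfov" (degrees; the focal length in pixels is half the picture's height over the tangent of half this angle, whatever the lens; pixels are square), "cx", "cy" (the principal point, pixels), "k1" (the pictures are not rectified: a ray, as slopes to the right and down, at radius r is drawn at 1 + k1 r^2 times it, then the intrinsics apply), "origin" and "attitude" of the camera in the world. Camera axes: x right, y down, z forward; pixel columns grow to the right and rows downward; lengths in m; the calibration is good to about 2 mm. A picture is of the moment at which its call begins: read the wrist's pose just before it. camera_info takes no time and is no camera call; for the wrist camera it gives the pose at the moment of the call.
- r.sign_off(): hands the job in, once; it reports no verdict.
The state is a dict: "clock": time; "qpos": joint angles; "dq": joint speeds; "joint_efforts": joint torques, N m; "tool_pos": TCP position; "eef_rot": TCP orientation; "wrist_force": force on the tool from outside, world axes, zero at the start; "torque": the same for the moment, N m; "finger_gap": opening from 0.0 (shut) to 1.0 (fully open).
Only numpy, scipy, OpenCV 4.12 (cv2) and the standard library are available. Lean on these libraries where they do the work, as an engineer would, in place of code of your own. Each camera call takes 0.05 s, during which the arm holds its last target.

### The job

Take the stencil template with the green grip and hang it on the register jig, so that both sprung pins stand up fully through its two holes and it lies flush on the white board. Guide it onto the pins while you hold it (do not drop it on), feel for them gently without pressing hard, then let go; leave the red-gripped template and everything else on the table where they are.

Things in the scene. Friction and masses are not known exactly. Their poses are not given: they have to be found in the camera images.
- template: plywood stencil plate to hang, 120 (x) x 200 (y) x 6 mm, lying flat, about 0.25 kg. Origin: centre of its underside, z up. On top, at the centre, a green grip bar 70 (x) x 22 (y) mm, its top 48 mm above the underside. Through holes on its y axis: at y = +78 mm round, 13 mm wide; at y = -78 mm a slot 13 (x) x 19 mm (y). Four windows are only for dye.
- other_template: the same plate but with a red grip; a bystander, not to be moved. Origin: centre of the underside.
- jig: fixed white board 170 (x) x 250 (y) mm, 20 mm high; origin: centre of its underside, z up. Across it, along y, lies a flush dark bar with two brass pins at y = +78 and -78 mm. The bar is locked anywhere from x = -18 to +18 mm: not measured, new each time, so feel (or look) for the pins. The template goes on with its y axis along the jig's y, centred in y.
- pin_a (a joint): brass pin at the jig's y = +78 mm, 10 mm thick, flat end with a 1 mm chamfer, 14 mm above the board top when up. Value: how far it is pressed down, 0 up, 0.014 m level with the board. A spring resists: 3 N to start, 6.5 N at the bottom; it pops up when a hole comes over it. Rigid sideways.
- pin_b (a joint): the same pin at the jig's y = -78 mm: 0 up, 0.014 m pressed level with the board
- block_small: small wooden printing block, 36 x 36 mm, 52 mm high, bystander; origin at the centre of its underside
- block_large: dark wooden printing block, 80 x 60 mm, 57 mm high, bystander; origin at the centre of its underside
- block_long: long wooden printing block, 140 x 50 mm, 57 mm high, bystander; origin at the centre of its underside
- dye_bottle: clear bottle with a red cap, 64 mm wide, 160 mm high, bystander; origin at the centre of its underside
- dye_jar: green glass jar, 68 mm wide, 90 mm high, bystander; origin at the centre of its underside
- brush: hand brush lying flat, bystander; origin on its underside
Not all that is in view belongs to the job. What is shaped like the template but orange or turquoise is not meant.

How it is judged:
On the way, in this order (a step that is already met when the one before it is completed fails the run):
1. the green-gripped template is held by the gripper and lifted: its underside more than 30 mm above the table (contact force between the fingers and template above 1 N and height (world z) of template above 0.03 m and z of template in the frame of jig above 0.03 m), for 0.1 s.
2. while still held, the template is on both pins: over the jig, its underside within 9 mm of the board top, both pins up (pressed less than 2 mm) (contact force between the fingers and template above 1 N and z of template in the frame of jig between 0.015 and 0.029 m and x of template in the frame of jig between -0.024 and 0.024 m and y of template in the frame of jig between -0.008 and 0.008 m and angle between the y axis of template and the y axis of jig, either way round below 0.06 rad and value of joint each of pin_a, pin_b below 0.002 m), for 0.1 s.
At the end, for the whole second after the job is handed in: the green-gripped template lies released and at rest on the jig: underside within 2 mm of the board top, tilt under 0.025 rad, within 24 mm (x) and 8 mm (y) of the board's centre, parallel within 0.06 rad, both pins up through its holes (pressed less than 2 mm) (z of template in the frame of jig between 0.017 and 0.022 m and x of template in the frame of jig between -0.024 and 0.024 m and y of template in the frame of jig between -0.008 and 0.008 m and angle between the y axis of template and the y axis of jig, either way round below 0.06 rad and angle between template's own z axis and vertical below 0.025 rad and value of joint each of pin_a, pin_b below 0.002 m and linear speed of template below 0.02 m/s and contact force between the fingers and template below 0.1 N); the robot touches nothing.
It fails at once if the template is pressed on the jig or its pins with more than 30 N (contact force between template and jig above 30 N).
It fails at once if the robot itself pushes on the jig with more than 15 N (contact force between any of the fingers, the arm and jig above 15 N).
It fails at once if the red-gripped template or another bystander is moved by more than 15 mm (distance of any of other_template, block_small, block_large, block_long, dye_bottle, dye_jar, brush from where it was at the start of the episode above 0.015 m).
It also fails if it takes over 51 s, if anything falls off the work surface, if the arm or the gripper's body presses on something with over 40 N, if the wrist force passes 120 N, or if a joint passes its speed limit or range.

## Working session

There is one attempt and no reset: what is moved stays moved. The work goes in short steps, Python scripts to look and compute and a tool call to move; the robot and the scene stay as the last step left them, time stands still between calls to the robot, and variables do not carry over. Pictures are saved under pics/ and viewed, and the job is handed in when it is done.

Besides the shell and the picture viewer there is one more tool, called after "Request:" as name([rows], argument=value, ...), one row to a line, values as JSON. servo_tool: Moves the arm, as the interface text tells. Its arguments: {"type":"object","properties":{"motion":{"type":"array"},"jaw":{"type":"number"},"force":{"type":"number"}},"required":["motion"]}

```bash
mkdir -p pics; ls; python3 - <<'E'
from workcell import r, read_camera, camera_info
import cv2
for n in("scene","side","wrist"):
    i=camera_info(n);print(n,i)
    p,d=read_camera(n);cv2.imwrite(f"pics/{n}0.png",p[:,:,::-1]);import numpy as np;np.save(f"pics/{n}0.npy",d)
print(r.get_state(), r.nose_length)
E
```

```text
pics
scene {'vfov': 54.536596971130955, 'cx': 318.2163500451232, 'cy': 192.63911028384342, 'k1': -0.032319416196666305, 'origin': array([ 1.28687871, -0.04105533,  0.94295907]), 'attitude': array([-0.26764845,  0.67726788,  0.64216605, -0.23936434])}
side {'vfov': 42.73480420589471, 'cx': 325.0187583548697, 'cy': 196.71574797822956, 'k1': -0.08686867644764813, 'origin': array([-0.32411725, -0.85434755,  1.29477794]), 'attitude': array([-0.34462071,  0.86194967, -0.34497394,  0.13882475])}
wrist {'vfov': 67.13693460178573, 'cx': 321.634050481113, 'cy': 198.19098252655107, 'k1': 0.010027475219720604, 'origin': array([0.19148011, 0.57291079, 0.37231772]), 'attitude': array([0.13164438, 0.83795719, 0.52323116, 0.08201628])}
{'clock': 0.15, 'qpos': array([ 8.98337073e-01,  1.04570173e-01,  9.66875497e-02,  1.56389073e+00,
       -2.39103825e-06,  1.35312052e+00]), 'dq': array([ 0.00062242, -0.00231817,  0.00198159,  0.00026487,  0.00177854,
        0.00014759]), 'joint_efforts': array([ 1.62638989e-03, -5.57359135e+01,  5.04005384e+01,  1.26630056e-02,
       -3.87055279e-04, -2.96492328e-05]), 'tool_pos': array([0.26340128, 0.53885014, 0.24971805]), 'eef_rot': array([ 1.64192382e-04,  8.48312277e-01,  5.29496026e-01, -4.60096056e-04]), 'wrist_force': array([ 0.57101464, -0.01928677, -0.99245462]), 'torque': array([-0.04164647,  0.05138585, -0.08409153]), 'finger_gap': 0.9955012383398784} 0.019
```

View pics/scene0.png

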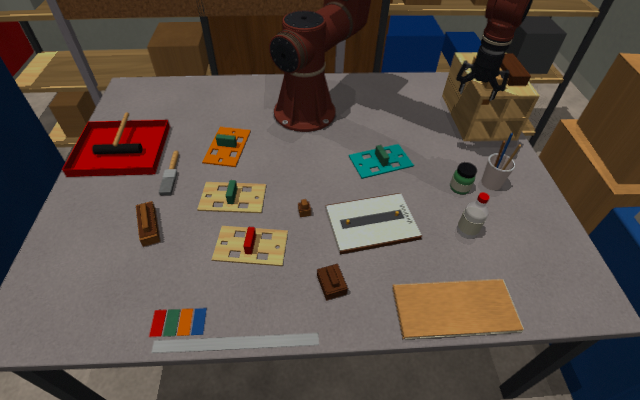

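View pics/side0.png

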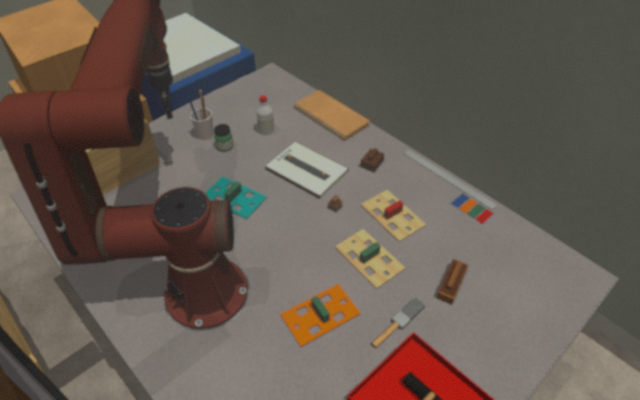

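View pics/wrist0.png

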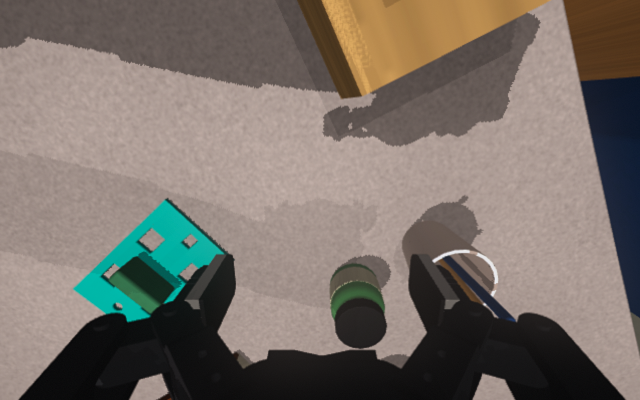

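Candidates with a green grip: plywood (232,193), orange (227,145) and turquoise (381,160). Plywood with a red grip is at (250,243). The plywood one with the green grip at (232,193) fits the description, so I'll confirm it in a crop and measure.

```bash
cat > h.py <<'E'
import numpy as np, cv2
from scipy.spatial.transform import Rotation as R
def rot(q): return R.from_quat([q[1],q[2],q[3],q[0]]).as_matrix()
def K(i,h=400):
    f=h/2/np.tan(np.radians(i['vfov']/2)); return np.array([[f,0,i['cx']],[0,f,i['cy']],[0,0,1.]])
def cast(i,px,z):
    px=np.asarray(px,float).reshape(-1,1,2)
    s=cv2.undistortPointsIter(px,K(i),np.array([i['k1'],0,0,0,0.]),None,None,(cv2.TERM_CRITERIA_COUNT,50,1e-9)).reshape(-1,2)
    d=np.c_[s,np.ones(len(s))]@rot(i['attitude']).T
    o=np.array(i['origin']); t=(z-o[2])/d[:,2]
    return o+d*t[:,None]
def proj(i,P):
    A=rot(i['attitude']); c=(np.asarray(P,float).reshape(-1,3)-i['origin'])@A
    return cv2.projectPoints(c.reshape(-1,1,3),np.zeros(3),np.zeros(3),K(i),np.array([i['k1'],0,0,0,0.]))[0].reshape(-1,2)
E
python3 - <<'E'
from h import *
from workcell import camera_info
i=camera_info("scene")
p=cv2.imread("pics/scene0.png"); d=np.load("pics/scene0.npy")
a=cv2.resize(p[115:275,180:300],None,fx=3.3,fy=3.3,interpolation=cv2.INTER_CUBIC)
b=cv2.resize(p[180:260,315:430],None,fx=3.4,fy=3.4,interpolation=cv2.INTER_CUBIC)
H=max(a.shape[0],b.shape[0]);pad=lambda x:cv2.copyMakeBorder(x,0,H-x.shape[0],0,0,0)
cv2.imwrite("pics/c1.png",np.hstack([pad(a),pad(b)]))
hsv=cv2.cvtColor(p,cv2.COLOR_BGR2HSV)
def rects(m,box,name,z):
    mm=np.zeros_like(m);x0,y0,x1,y1=box;mm[y0:y1,x0:x1]=m[y0:y1,x0:x1]
    c=max(cv2.findContours(mm,0,1)[0],key=cv2.contourArea)
    w=cast(i,cv2.convexHull(c).reshape(-1,2),z)
    rr=cv2.minAreaRect((w[:,:2]*1000).astype(np.float32));print(name,cv2.boundingRect(c),rr)
    return c
ply=cv2.inRange(hsv,(12,40,110),(32,190,255))
rects(ply,(190,170,275,220),'ply',.006)
rects(ply,(205,220,295,270),'plyred',.006)
wh=cv2.inRange(hsv,(0,0,140),(180,60,255)); wh2=cv2.inRange(hsv,(0,0,165),(180,60,255))
rects(wh,(320,190,425,245),'jig',.020);rects(wh2,(320,190,425,245),'jig',.020)
g=cv2.inRange(hsv,(40,80,20),(90,255,140)); rects(g,(220,175,245,210),'grip',.04)
br=cv2.inRange(hsv,(15,110,110),(32,255,255))
for x,y in [(347,221),(398,212)]:
    ys,xs=np.nonzero(br[y-7:y+8,x-7:x+8]);print(len(xs),xs.mean()+x-7 if len(xs) else 0,ys.mean()+y-7 if len(xs) else 0)
E
```

```text
ply (197, 181, 70, 32) ((447.2423095703125, -248.95513916015625), (203.69296264648438, 127.52033996582031), 84.53409576416016)
plyred (211, 225, 77, 41) ((637.2584838867188, -180.6109161376953), (202.18016052246094, 126.6747817993164), 82.24345397949219)
jig (327, 194, 95, 51) ((572.6782836914062, 184.3377227783203), (168.8443603515625, 248.87606811523438), 9.41214370727539)
jig (327, 194, 94, 51) ((573.0048828125, 183.2196807861328), (167.56739807128906, 245.15199279785156), 9.485715866088867)
grip (226, 180, 11, 24) ((456.2400207519531, -247.13311767578125), (29.174314498901367, 97.46056365966797), 85.60576629638672)
8 347.5 220.0
6 396.8333333333333 211.83333333333334
```

View pics/c1.png

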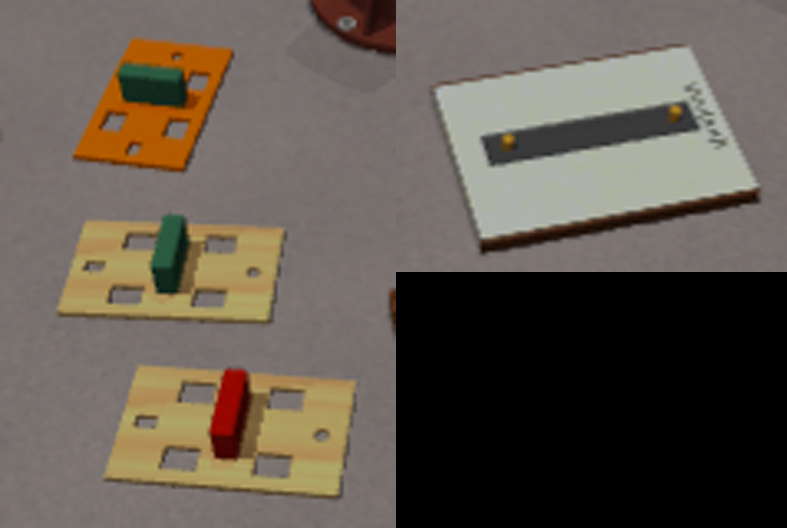

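The crop confirms it: the plywood plate with the green grip is in the middle of the left half, with its round hole to the right (world +y). The board's two pins are up at about (347,220) and (397,212). Next I'll plan a wrist look over the jig and then over the template.

```bash
cat >> h.py <<'E'
def plan(st,P,yaw):
    T=rot(st['eef_rot']); x=T[:,0]; cur=np.arctan2(x[1],x[0])
    dl=T.T@(np.array(P)-st['tool_pos'])*1000
    tw=-(np.radians(yaw)-cur); tw=(tw+np.pi/2)%np.pi-np.pi/2
    print('cur yaw %.2f'%np.degrees(cur),'shift',dl.round(1),'twist %.4f'%tw)
E
python3 - <<'E'
from h import *
from workcell import r,camera_info
i=camera_info("wrist");st=r.get_state();T=rot(st['eef_rot'])
print('cam off tool',T.T@(i['origin']-st['tool_pos']),'axis tool',T.T@rot(i['attitude'])[:,2])
print(cast(i,[[i['cx'],i['cy']]],.02))
plan(st,[.58,.18,.25],92)
s=camera_info("scene")
print(cast(s,[[347.5,220.5],[397,212.3]],.03))
E
```

```text
cam off tool [-0.00108812 -0.07959304 -0.12268527] axis tool [8.79655917e-04 3.06689293e-01 9.51809279e-01]
[[0.29343099 0.52307379 0.02      ]]
cur yaw 63.94 shift [-1.833e+02  4.420e+02 -2.000e-01] twist -0.4897
[[0.58070906 0.10728232 0.03      ]
 [0.55618331 0.26210751 0.03      ]]
```

Request:
servo_tool([
  [[-180,480,-40,-0.55],[-180,480,-40,-0.55],[-180,480,-40,-0.55],[-180,480,-40,-0.55],[-180,480,-40,-0.55],[-180,480,-40,-0.55],[-180,480,-40,-0.55],[-180,480,-40,-0.55],[-180,480,-40,-0.55],[-180,480,-40,-0.55],[-180,480,-40,-0.55],[-180,480,-40,-0.55]],
])

```text
clock: 1.65
tool_pos: [0.6149, 0.1674, 0.2899]
eef_rot: [-0.0, 0.672, 0.74, -0.0]
wrist_force: [0.3, 0.2, -0.1]
finger_gap: 1.0
```

```bash
cat > snap.py <<'E'
import sys,pickle
from h import *
from workcell import r,camera_info,read_camera
n=sys.argv[1]
st=r.get_state(); i=camera_info("wrist"); p,d=read_camera("wrist")
cv2.imwrite(f"pics/{n}.png",p[:,:,::-1]); pickle.dump((st,i,d),open(f"pics/{n}.pkl","wb"))
print(st['clock'],st['tool_pos'],st['wrist_force'].round(2))
E
python3 snap.py w1
```

```text
1.65 [0.61487037 0.1673913  0.28994069] [ 0.26  0.17 -0.06]
```

View pics/w1.png

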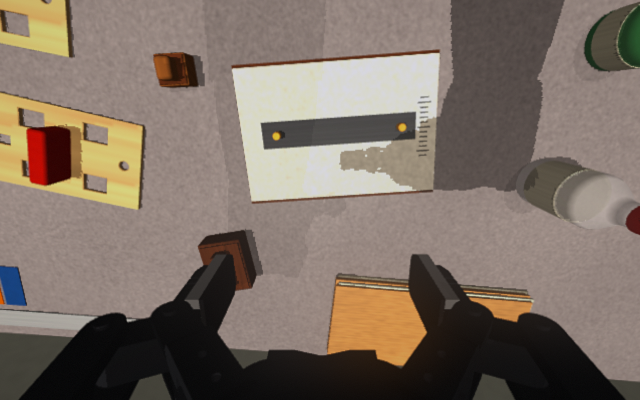

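Wrist view: the board fills (235–440, 50–200) and the pins are at about (277,135) and (402,127). The red template is at the left, and the dark block is below the board at (230,260).

```bash
cat > jig.py <<'E'
import pickle,sys
from h import *
st,i,d=pickle.load(open("pics/w1.pkl","rb"));p=cv2.imread("pics/w1.png")
hsv=cv2.cvtColor(p,cv2.COLOR_BGR2HSV)
wins=[(262,120,292,150),(388,113,417,142)]
m=cv2.inRange(hsv,(12,120,60),(35,255,255))
P=[]
for x0,y0,x1,y1 in wins:
    n,l,s,c=cv2.connectedComponentsWithStats(m[y0:y1,x0:x1]);k=1+np.argmax(s[1:,4]);px=c[k]+[x0,y0]
    dep=d[y0:y1,x0:x1][l==k];w=cast(i,[px],.034)[0];A=rot(i['attitude'])
    print('pin',px,s[k],'depth z top', [round(float(q),4) for q in np.percentile(i['origin'][2]+A[2,2]*dep+0,[5,50,95])],w);P.append(w)
P=np.array(P);v=P[1]-P[0];print('sep',np.linalg.norm(v),'yaw',np.degrees(np.arctan2(v[1],v[0])),'mid',P.mean(0))
r_=np.zeros(p.shape[:2],np.uint8);r_[45:210,225:450]=cv2.inRange(hsv,(0,0,100),(180,70,255))[45:210,225:450]
# board by depth: height map
A=rot(i['attitude']);yy,xx=np.mgrid[0:400,0:640]
s=cv2.undistortPoints(np.stack([xx,yy],-1).reshape(-1,1,2).astype(float),K(i),np.array([i['k1'],0,0,0,0.])).reshape(400,640,2)
z=i['origin'][2]+(np.dstack([s,np.ones((400,640))])@A.T)[...,2]*d
print('board z',np.median(z[160:180,270:330]),'table z',np.median(z[215:230,320:380]), 'pin z',z[133:137,275:279].max(), z[125:129,400:404].max())
b=((z>.013)&(z<.04)).astype(np.uint8);b[:, :225]=0;b[:,450:]=0;b[:45]=0;b[210:]=0
c=max(cv2.findContours(b,0,1)[0],key=cv2.contourArea)
q=cast(i,cv2.convexHull(c).reshape(-1,2),.02);print('board',cv2.minAreaRect((q[:,:2]*1000).astype(np.float32)))
E
python3 jig.py
```

```text
pin [276.07462687 135.59701493] [10 11  9 10 67] depth z top [0.0466, 0.0562, 0.0578] [0.58118706 0.1073312  0.034     ]
pin [401.10526316 126.69736842] [ 8 10 11  9 76] depth z top [0.0487, 0.0589, 0.061] [0.55567626 0.25925685 0.034     ]
sep 0.15405259777766878 yaw 99.53197727496612 mid [0.56843166 0.18329402 0.034     ]
board z 0.01918584301481588 table z -0.0008038833931446054 pin z 0.03417508933316232 0.03465661188547625
board ((570.941650390625, 184.29891967773438), (176.08233642578125, 248.83055114746094), 9.469392776489258)
```

```bash
python3 - <<'E'
from h import *
from workcell import r
plan(r.get_state(),[.495,-.26,.262],81)
E
```

```text
cur yaw 95.54 shift [-413.8 -160.6   28.3] twist 0.2537
```

Request:
servo_tool([
  [[-414,-160,28,0.254],[-414,-160,28,0.254],[-414,-160,28,0.254],[-414,-160,28,0.254],[-414,-160,28,0.254],[-414,-160,28,0.254],[-414,-160,28,0.254],[-414,-160,28,0.254],[-414,-160,28,0.254],[-414,-160,28,0.254],[-414,-160,28,0.254]],
])

```text
clock: 3.08
tool_pos: [0.4962, -0.2589, 0.2626]
eef_rot: [0.0, 0.76, 0.65, -0.0]
wrist_force: [0.7, 0.5, -0.6]
finger_gap: 1.001
```

```bash
python3 snap.py w2
```

```text
3.075 [ 0.49618649 -0.25890518  0.26260528] [ 0.75  0.48 -0.6 ]
```

View pics/w2.png

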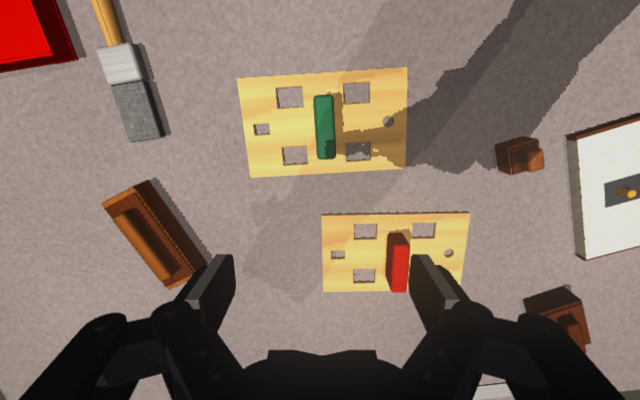

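Wrist view: the plywood template with the green grip is at (323,122), its slot at (262,129) and its round hole at (388,121). The red one is below it at about (395,255).

```bash
cat > tpl.py <<'E'
import pickle
from h import *
st,i,d=pickle.load(open("pics/w2.pkl","rb"));p=cv2.imread("pics/w2.png")
hsv=cv2.cvtColor(p,cv2.COLOR_BGR2HSV)
print('sat hole',hsv[129,262],hsv[121,388],'wood',hsv[110,262],hsv[135,390],'table',hsv[200,200],hsv[140,440])
gry=cv2.inRange(hsv,(0,0,0),(180,95,255))
C=[]
for n,(x0,y0,x1,y1) in dict(slot=(250,118,275,141),round=(378,110,399,132)).items():
    k,l,s,c=cv2.connectedComponentsWithStats(gry[y0:y1,x0:x1]);print(n,s[1:].tolist());j=1+np.argmax(s[1:,4])
    # centre of contour's bounding ellipse
    px=c[j]+[x0,y0];w=cast(i,[px],.003)[0];print(n,px,w);C.append(w)
C=np.array(C);v=C[1]-C[0];print('sep',np.linalg.norm(v),'yaw',np.degrees(np.arctan2(v[1],v[0])),'mid',C.mean(0))
wood=cv2.bitwise_not(gry);m=np.zeros_like(wood);m[60:185,225:420]=wood[60:185,225:420]
c=max(cv2.findContours(m,0,1)[0],key=cv2.contourArea)
ap=cv2.approxPolyDP(cv2.convexHull(c),6,True).reshape(-1,2);print(ap.tolist())
q=cast(i,cv2.convexHull(c).reshape(-1,2),.006);print('plate',cv2.minAreaRect((q[:,:2]*1000).astype(np.float32)))
w=cast(i,ap,.006);print(w[:,:2].mean(0) if len(ap)==4 else '')
g=cv2.inRange(hsv,(40,80,20),(95,255,255));m=np.zeros_like(g);m[85:170,305:345]=g[85:170,305:345]
c=max(cv2.findContours(m,0,1)[0],key=cv2.contourArea);print(cv2.boundingRect(c))
A=rot(i['attitude']);yy,xx=np.mgrid[0:400,0:640]
s=cv2.undistortPoints(np.stack([xx,yy],-1).reshape(-1,1,2).astype(float),K(i),np.array([i['k1'],0,0,0,0.])).reshape(400,640,2)
W=i['origin']+(np.dstack([s,np.ones((400,640))])@A.T)*d[...,None]
t=((W[...,2]>.043)&(W[...,2]<.055)&(m>0)).astype(np.uint8)
print('top z',np.median(W[t>0][:,2]))
c=max(cv2.findContours(t,0,1)[0],key=cv2.contourArea);q=cast(i,c.reshape(-1,2),.048);print('griptop',cv2.minAreaRect((q[:,:2]*1000).astype(np.float32)))
E
python3 tpl.py
```

```text
sat hole [ 10  38 159] [11 45 96] wood [ 20 133 230] [ 16 146 138] table [ 10  37 165] [  9  43 102]
slot [[5, 6, 15, 11, 147]]
slot [261.85714286 128.70748299] [ 0.43812892 -0.32543033  0.003     ]
round [[5, 6, 10, 10, 77]]
round [387.36363636 120.63636364] [ 0.45246849 -0.17088611  0.003     ]
sep 0.15520804909898706 yaw 84.69892082222135 mid [ 0.4452987  -0.24815822  0.003     ]
[[407, 67], [403, 168], [251, 177], [238, 78]]
plate ((445.5054931640625, -247.98135375976562), (200.03553771972656, 120.12387084960938), 84.84236145019531)
[ 0.44555649 -0.24809483]
(314, 95, 21, 64)
top z 0.04699111122703292
griptop ((444.89178466796875, -248.23471069335938), (20.57927703857422, 67.30928802490234), 84.40637969970703)
```

```bash
python3 - <<'E'
from h import *
from workcell import r
plan(r.get_state(),[.4453,-.2481,.033],84.7)
E
```

```text
cur yaw 81.09 shift [  3.2 -51.9 229.6] twist -0.0630
```

Request:
servo_tool([
  [[3,-52,60,-0.063],[3,-52,120,-0.063],[3,-52,160,-0.063],[3,-52,190,-0.063],[3,-52,215,-0.063],[3,-52,228,-0.063],[3,-52,229.5,-0.063],[3,-52,229.5,-0.063]],
], jaw=60)

```text
clock: 4.12
tool_pos: [0.4457, -0.2486, 0.0341]
eef_rot: [0.001, 0.739, 0.674, -0.0]
wrist_force: [-0.6, -0.8, 0.7]
finger_gap: 0.7
```

```bash
python3 - <<'E'
from h import *
from workcell import r
s=r.get_state();print(s['clock'],s['tool_pos'],s['wrist_force'],s['finger_gap'])
plan(s,[.4453,-.2481,.033],84.7)
E
```

```text
4.125 [ 0.44570332 -0.24860689  0.03406709] [-0.57482117 -0.79380716  0.66881694] 0.7004187557233266
cur yaw 84.71 shift [ 0.5 -0.4  1.1] twist 0.0002
```

Request:
servo_tool([
  [[0.5,-0.4,1,0],[0.5,-0.4,1,0],[0.5,-0.4,1,0],[0.5,-0.4,1,0],[0.5,-0.4,1,0],[0.5,-0.4,1,0],[0.5,-0.4,1,0],[0.5,-0.4,1,0]],
], jaw=0, force=40)

```text
clock: 5.12
tool_pos: [0.4458, -0.2484, 0.0338]
eef_rot: [0.001, 0.739, 0.674, -0.0]
wrist_force: [-0.5, 1.6, 5.5]
finger_gap: 0.252
```

Request:
servo_tool([
  [[0,0,-20,0],[0,0,-60,0],[0,0,-100,0],[0,0,-120,0],[0,0,-120,0],[0,0,-120,0]],
])

```text
clock: 5.88
tool_pos: [0.4449, -0.2475, 0.1518]
eef_rot: [0.0, 0.739, 0.674, -0.0]
wrist_force: [0.1, 0.2, -3.3]
finger_gap: 0.25
```

```bash
python3 snap.py w3; python3 - <<'E'
from h import *
from workcell import r
s=r.get_state();print(s['finger_gap'],s['torque'])
plan(s,[.5684,.1833,.154],99.5)
E
```

```text
5.875 [ 0.44490849 -0.24749486  0.15181855] [ 0.14  0.15 -3.32]
0.2555481606780807 [-0.06449279  0.05857336 -0.00735351]
cur yaw 84.71 shift [440.3  83.3  -2.5] twist -0.2581
```

View pics/w3.png

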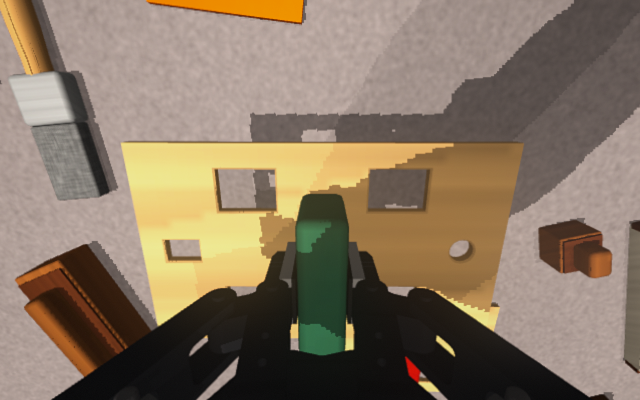

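Held view: the plate hangs level below the gripper, with the slot at (183,249) and the round hole at (460,248), both visible. Next I'll measure the in-hand offset and plan to bring the hole midpoint over the pins.

```bash
cat > hand.py <<'E'
import pickle
from h import *
st,i,d=pickle.load(open("pics/w3.pkl","rb"));p=cv2.imread("pics/w3.png")
hsv=cv2.cvtColor(p,cv2.COLOR_BGR2HSV)
gry=cv2.inRange(hsv,(0,0,60),(180,85,255));T=rot(st['eef_rot']);C=[]
for n,(x0,y0,x1,y1) in dict(slot=(155,228,212,272),round=(438,228,482,270)).items():
    k,l,s,c=cv2.connectedComponentsWithStats(gry[y0:y1,x0:x1]);j=1+np.argmax(s[1:,4])
    px=c[j]+[x0,y0];w=cast(i,[px],st['tool_pos'][2]-.0308)[0];t=T.T@(w-st['tool_pos']);print(n,s[j],px,t.round(4));C.append(t)
    w=w
C=np.array(C);v=C[1]-C[0];print('sep',np.linalg.norm(v),'ang',np.degrees(np.arctan2(v[1],v[0])),'mid',C.mean(0))
A=rot(i['attitude'])
for u,vv in [(140,200),(200,150),(330,150),(500,150),(495,220),(440,290),(160,300)]:
    s=cv2.undistortPoints(np.array([[[u,vv]]],float),K(i),np.array([i['k1'],0,0,0,0.])).ravel()
    w=i['origin']+A@np.array([*s,1])*d[vv,u];print((u,vv),(T.T@(w-st['tool_pos'])).round(4))
cv2.imwrite("pics/c3.png",cv2.resize(p[220:280,150:490],None,fx=2.3,fy=2.3,interpolation=cv2.INTER_CUBIC))
E
python3 hand.py
```

```text
slot [ 14  12  32  17 486] [184.60699588 247.74485597] [-0.0778 -0.001   0.0308]
round [ 11  12  20  17 248] [458.88306452 248.14516129] [ 0.0769 -0.0008  0.0308]
sep 0.1546883468369131 ang 0.08994400788488054 mid [-0.00045034 -0.00090564  0.03080054]
(140, 200) [-0.0961 -0.0301  0.0286]
(200, 150) [-0.0615 -0.0564  0.0288]
(330, 150) [ 0.0036 -0.0565  0.0285]
(500, 150) [ 0.089  -0.0563  0.0291]
(495, 220) [ 0.0927 -0.0188  0.0284]
(440, 290) [0.0688 0.0256 0.0292]
(160, 300) [-0.0962  0.0324  0.0292]
```

View pics/c3.png

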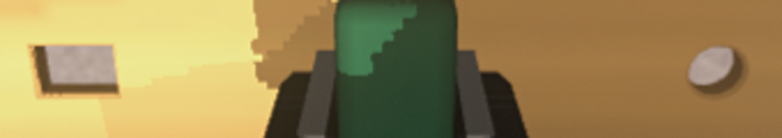

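Request:
servo_tool([
  [[50,10,0,-0.03],[110,20,0,-0.07],[170,32,0,-0.1],[230,43,0,-0.14],[290,55,0,-0.18],[350,66,0,-0.22],[400,76,0,-0.258],[430,82,0,-0.258],[440.5,84,20,-0.258],[440.5,84,40,-0.258],[440.5,84,55,-0.258],[440.5,84,55,-0.258]],
])

```text
clock: 7.42
tool_pos: [0.5676, 0.1823, 0.0943]
eef_rot: [-0.001, 0.647, 0.763, -0.002]
wrist_force: [-0.8, 0.1, -3.5]
finger_gap: 0.246
```

```bash
python3 - <<'E'
from h import *
from workcell import r
s=r.get_state();print(s['finger_gap'],s['tool_pos'],s['wrist_force'])
plan(s,[.5691,.1836,.073],99.5)
E
```

```text
0.2457743244602521 [0.56762351 0.18230458 0.09432698] [-0.7851549   0.06705271 -3.4731258 ]
cur yaw 99.41 shift [ 1.   1.8 21.3] twist -0.0015
```

Request:
servo_tool([
  [[1.2,1.8,8,-0.0015],[1.2,1.8,15,-0.0015],[1.2,1.8,20,-0.0015],[1.2,1.8,21,-0.0015],[1.2,1.8,21,-0.0015],[1.2,1.8,21,-0.0015]],
])

```text
clock: 8.18
tool_pos: [0.5693, 0.1838, 0.0737]
eef_rot: [-0.001, 0.646, 0.763, -0.001]
wrist_force: [-0.6, 0.3, -2.5]
finger_gap: 0.248
```

```bash
python3 snap.py w4; python3 - <<'E'
from h import *
from workcell import r,read_camera
plan(r.get_state(),[.5691,.1836,.073],99.5)
p=cv2.imread("pics/w4.png");a=p[215:285,140:500];cv2.imwrite("pics/c4.png",cv2.resize(a,None,fx=2.2,fy=2.2,interpolation=cv2.INTER_CUBIC))
q=read_camera("scene")[0][:,:,::-1];cv2.imwrite("pics/c4s.png",cv2.resize(q[170:260,310:440],None,fx=5,fy=5,interpolation=cv2.INTER_CUBIC))
E
```

```text
8.175 [0.56930403 0.18381933 0.07365309] [-0.6   0.27 -2.53]
cur yaw 99.51 shift [-0.2 -0.2  0.6] twist 0.0001
```

View pics/c4.png

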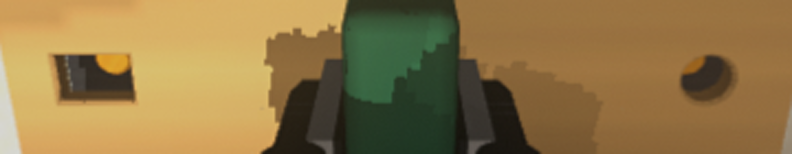

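View pics/c4s.png

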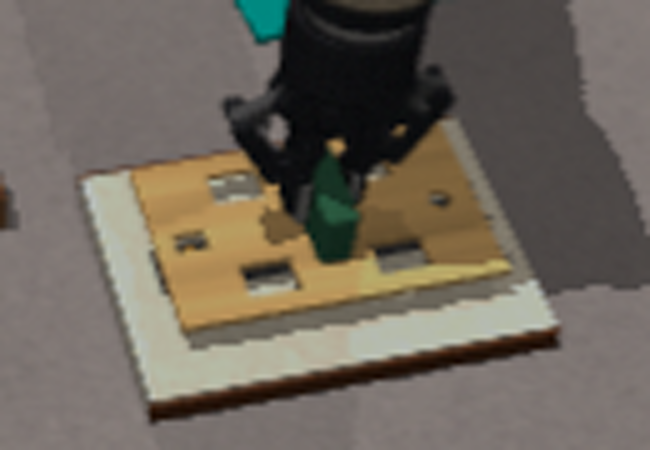

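Through both holes the brass pin tops show, shifted toward the camera's nadir as expected. I'll compare them with where aligned pins should appear.

```bash
cat > chk.py <<'E'
import pickle,sys
from h import *
n=sys.argv[1]
st,i,d=pickle.load(open(f"pics/{n}.pkl","rb"));p=cv2.imread(f"pics/{n}.png")
hsv=cv2.cvtColor(p,cv2.COLOR_BGR2HSV);T=rot(st['eef_rot']);tp=st['tool_pos']
br=cv2.inRange(hsv,(14,190,90),(30,255,255))
for nm,(x0,y0,x1,y1),sx in [('slot',(160,236,206,266),-1),('round',(445,236,478,266),1)]:
    k,l,s,c=cv2.connectedComponentsWithStats(br[y0:y1,x0:x1]);j=1+np.argmax(s[1:,4])
    ys,xs=np.nonzero(l==j);cnt=np.c_[xs+x0,ys+y0]
    w=cast(i,cnt,.034);t=(w-tp)@T*1000
    print(nm,s[j].tolist(),'tool-frame extents of pin-top visible part x %.1f..%.1f y max %.1f'%(t[:,0].min(),t[:,0].max(),t[:,1].max()))
    # dark hole outline
    for e,v in (('hole rim aligned top',None),):
        pass
E
python3 chk.py w4; python3 - <<'E'
import cv2
p=cv2.imread("pics/w4.png")
a=cv2.resize(p[232:270,155:210],None,fx=7,fy=7,interpolation=cv2.INTER_NEAREST);b=cv2.resize(p[232:270,435:490],None,fx=7,fy=7,interpolation=cv2.INTER_NEAREST)
cv2.imwrite("pics/c5.png",cv2.hconcat([a,b]))
E
```

```text
slot [24, 4, 15, 9, 106] tool-frame extents of pin-top visible part x -81.7..-73.4 y max 3.6
round [6, 5, 9, 8, 34] tool-frame extents of pin-top visible part x 76.9..81.3 y max 3.6
```

View pics/c5.png

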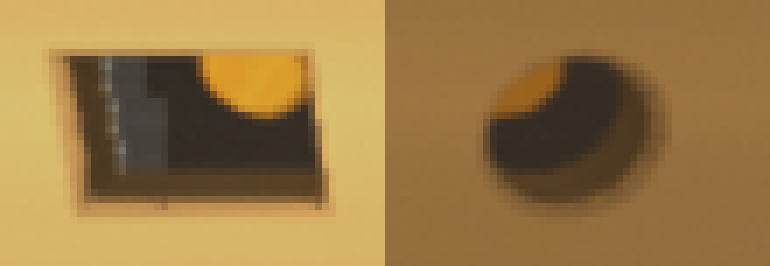

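Request:
servo_tool([
  [[-0.2,-0.4,2,0],[-0.2,-0.4,4,0],[-0.2,-0.4,5,0],[-0.2,-0.4,6,0],[-0.2,-0.4,7,0],[-0.2,-0.4,7,0]],
])

```text
clock: 9.02
tool_pos: [0.5688, 0.1835, 0.0665]
eef_rot: [-0.001, 0.646, 0.763, -0.002]
wrist_force: [-0.5, 0.5, -3.2]
finger_gap: 0.251
```

No contact force has appeared with the underside about 2 mm below the pin tops. I'll continue gently.

Request:
servo_tool([
  [[0,0,1,0],[0,0,2,0],[0,0,3,0],[0,0,4,0],[0,0,5,0],[0,0,6,0],[0,0,6,0]],
])

```text
clock: 9.9
tool_pos: [0.5687, 0.1835, 0.0604]
eef_rot: [-0.001, 0.646, 0.763, -0.002]
wrist_force: [-0.1, 0.3, -2.9]
finger_gap: 0.251
```

```bash
python3 snap.py w5; python3 - <<'E'
import cv2
p=cv2.imread("pics/w5.png")
cv2.imwrite("pics/c6.png",cv2.resize(p[215:285,140:500],None,fx=2.2,fy=2.2,interpolation=cv2.INTER_CUBIC))
E
```

```text
9.9 [0.5687399  0.18351576 0.06037054] [-0.09  0.29 -2.95]
```

View pics/c6.png

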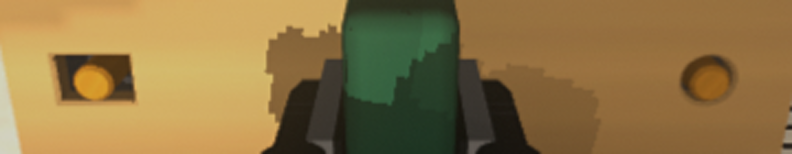

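Both pins stand in their holes, at crop pixels (93,82) and (708,82), and there is still no contact force. I'll lower it to a soft touch on the board.

Request:
servo_tool([
  [[0,0,1,0],[0,0,2,0],[0,0,3,0],[0,0,3.8,0],[0,0,4.4,0],[0,0,4.8,0],[0,0,4.8,0]],
])

```text
clock: 10.82
tool_pos: [0.5687, 0.1835, 0.0556]
eef_rot: [-0.001, 0.646, 0.763, -0.002]
wrist_force: [-0.7, -0.6, -2.3]
finger_gap: 0.254
```

Request:
servo_tool([
  [[0,0,0.4,0],[0,0,0.7,0],[0,0,1.0,0],[0,0,1.0,0]],
])

```text
clock: 11.32
tool_pos: [0.5688, 0.1835, 0.0546]
eef_rot: [-0.001, 0.646, 0.763, -0.002]
wrist_force: [0.4, 0.2, -2.8]
finger_gap: 0.252
```

Request:
servo_tool([
  [[0,0,0.4,0],[0,0,0.8,0],[0,0,0.8,0]],
])

```text
clock: 11.7
tool_pos: [0.5688, 0.1835, 0.0541]
eef_rot: [-0.001, 0.646, 0.763, -0.001]
wrist_force: [-1.1, 0.7, -0.9]
finger_gap: 0.252
```

The weight is being taken up, so it is touching the board (TCP 0.0541, against 0.0338 at the grasp plus 0.020). Releasing.

Request:
servo_tool([
  [[0,0,0.2,0],[0,0,0.2,0],[0,0,0.2,0],[0,0,0.2,0],[0,0,0.2,0],[0,0,0.2,0]],
], jaw=50)

```text
clock: 12.45
tool_pos: [0.5688, 0.1836, 0.0539]
eef_rot: [-0.001, 0.646, 0.763, -0.001]
wrist_force: [-0.4, -0.7, -0.6]
finger_gap: 0.584
```

Request:
servo_tool([
  [[0,0,-10,0],[0,0,-30,0],[0,0,-70,0],[0,0,-120,0],[0,0,-170,0],[0,20,-220,0],[0,46,-236,0],[0,46,-236,0],[0,46,-236,0]],
])

```text
clock: 13.58
tool_pos: [0.6144, 0.1913, 0.2896]
eef_rot: [-0.001, 0.646, 0.763, -0.002]
wrist_force: [-0.7, -0.6, -0.5]
finger_gap: 0.589
```

```bash
python3 snap.py w6; python3 - <<'E'
from h import *
import pickle
from workcell import read_camera
st,i,d=pickle.load(open("pics/w6.pkl","rb"));p=cv2.imread("pics/w6.png")
q=read_camera("scene")[0][:,:,::-1]
cv2.imwrite("pics/c7.png",np.hstack([cv2.resize(p[30:250,170:490],(480,330)),cv2.resize(q[180:260,320:430],None,fx=2.9,fy=330/80,interpolation=cv2.INTER_CUBIC)]))
A=rot(i['attitude']);yy,xx=np.mgrid[0:400,0:640]
s=cv2.undistortPoints(np.stack([xx,yy],-1).reshape(-1,1,2).astype(float),K(i),np.array([i['k1'],0,0,0,0.])).reshape(400,640,2)
W=i['origin']+(np.dstack([s,np.ones((400,640))])@A.T)*d[...,None]
hsv=cv2.cvtColor(p,cv2.COLOR_BGR2HSV)
m=cv2.inRange(hsv,(12,90,60),(32,255,255))>0
x,y=W[...,0],W[...,1]
c,s_=np.cos(np.radians(9.5)),np.sin(np.radians(9.5));u=(x-.5684)*c+(y-.1833)*s_;v=-(x-.5684)*s_+(y-.1833)*c
m&=(abs(u)<.055)&(abs(v)<.095)&((abs(u)>.015)|(abs(abs(v)-.078)>.015))&(abs(W[...,2]-.026)<.006)
P=np.c_[u[m],v[m],np.ones(m.sum())];f=np.linalg.lstsq(P,W[...,2][m],rcond=None)[0];print('top plane slopes',f[:2],'z',f[2],m.sum())
for vv in(-.078,.078):
    k=(abs(v-vv)<.008)&(abs(u)<.008)&(d>0);print('pin max z',np.percentile(W[...,2][k],95))
E
```

```text
13.575 [0.61438422 0.19128554 0.28963006] [-0.72 -0.56 -0.49]
top plane slopes [-0.00058204  0.00116717] z 0.025209866743091072 9449
pin max z 0.033979296867122775
pin max z 0.03385734046471829
```

View pics/c7.png

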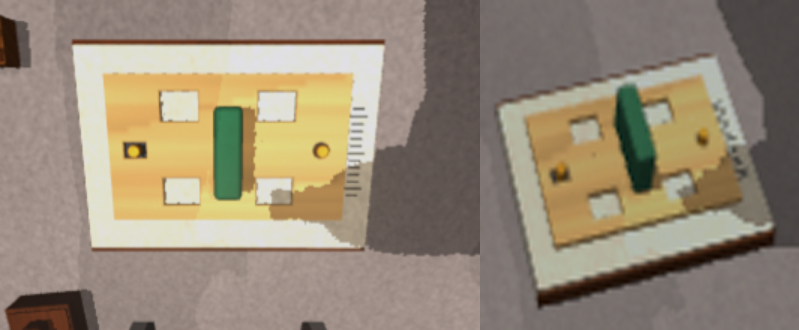

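The template lies flush on the board: its top plane is at 25.2 mm with slopes of about 0.001. Both brass pins stand up through the holes with their tops at about 34 mm. I'm handing it in.

```bash
python3 -c "
from workcell import r
print(r.sign_off())"
```

```text
the job is handed in; nothing more can be done
None
```

I hung the green-gripped plywood template on the register jig and handed the job in at about 13.6 s on the robot's clock, well inside the 51 s limit. The hand-in gives no verdict, so the checks below are my own measurements.

- **How it went on:** I gripped it by its bar, lifted it and looked at the pins through its two holes. I then lowered it over both pins while holding it. Wrist force showed no change beyond noise until it touched the board, where its weight (about 2–3 N) came off the gripper. Only then did I let go and back away.
- **Last checks:** The plate's top is level at 25.2 mm (26 mm expected, and the depth readings also put the board about 0.8 mm low). Its tilt is about 0.001 rad. Both pin tops are at about 34 mm, so both are fully up.
- **Disagreements:** The pin spacing measured from the images was 154 mm instead of 156. In-hand offset estimates differed by about 1 mm or less. Neither affected the fit.
- **Not checked:** I didn't re-measure the bystanders, including the red-gripped template, at the end. The arm stayed well clear of them throughout.

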